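# Set two telescoping cassette racks and fill them

## Robot

A 6-joint arm with a two-finger parallel gripper is mounted at the origin on the work surface. World frame = base frame: x ahead of the robot, y to its left, z up, the work surface at z = 0. Lengths are in m, angles in rad, forces in N, time in s.
With the tool pointing down it reaches from about 0.25 to 0.775 m from the base axis. Payload 4 kg.
Tool frame: the origin (TCP) lies at the very end of the fingers, on their centre line; the grasp point (between the pads) lies 19 mm behind it; z points along the fingers, y is the direction in which the jaws open and shut (so a half turn about z gives the same grasp; the last joint's range is limited). The gripper opens to 85 mm and grips with 20 to 120 N. Pads are 22 mm wide; open, the fingers measure 114 mm over their backs; the gripper's body (76 mm by 85 mm) begins 54 mm behind the grasp point. The pads swing forward as they close: fully open they stand 13 mm farther back than shut.
Start: joints at [1.161, 0.087, 1.371, -0, 1.684, -0.103], TCP at [0.166, 0.524, 0.231] pointing down, gripper open.
Joint ranges: [-3.1, 3.1], [-0.76, 2.03], [0.27, 2.55], [-1.08, 4.22], [0.17, 2.65], [-2.57, 2.57]. Speed limits (rad/s): [2.79, 2.79, 3.14, 3.14, 3.14, 3.14].

## Interface

Orientations are given as a unit quaternion [w, x, y, z].
In Python, from cell import robot gives the robot as it stands. Calls block until the motion is done:
- robot.movep(position, orientation): joint-space move of the TCP to a pose.
- robot.move_l(position, frame=None, v=0.15): straight line of the TCP; frame=None keeps the orientation; v is the mean speed in m/s.
- robot.movej(angles): joint-space move.
- robot.let_go() and robot.grab(squeeze=None): open the fingers fully, or close them until they stop; squeeze is the grip in N (None keeps the last).
- robot.wait(seconds).
- robot.ik(position, orientation): joint angles nearest the present ones, or None.
- robot.read_camera(name): name is "side" or "top" or "wrist"; returns the picture (400x640x3 uint8, red, green, blue); there is no depth.
- robot.get_calibration(name): a dict with "fx", "fy", "cx", "cy" (pixels), "view" (4x4, takes a point from world to camera coordinates). Camera axes: x right, y down, z forward; pixel columns grow to the right and rows downward; lengths in m; the calibration is good to about 2 mm. A picture is of the moment at which its call begins: read the wrist's pose just before it. get_calibration takes no time and is no camera call; for the wrist camera it gives the pose at the moment of the call.
A pose or a line that the arm cannot do raises robot.PlanningError and nothing moves.
- robot.hand_in(): hands the job in, once; it reports no verdict.
Readings, each from a call of its own:
- robot.read_t(): time.
- robot.read_q(): joint angles.
- robot.read_joint_vel(): joint speeds.
- robot.read_joint_torque(): joint torques, N m.
- robot.read_eef_pos(): TCP position.
- robot.read_tcp_rot(): TCP orientation.
- robot.read_ft_force(): force on the tool from outside, world axes, zero at the start.
- robot.read_ft_torque(): the same for the moment, N m.
- robot.read_finger_gap(): finger opening in m.
Only numpy, scipy, OpenCV 4.12 (cv2) and the standard library are available. Lean on these libraries where they do the work, as an engineer would, in place of code of your own. Each camera call takes 0.05 s, during which the arm holds its last target. There are 200 camera calls.

## Task

Set up both cassette racks: pull each rack's sliding comb out by its black handle until the brass spring button pops up through the next hole in the tube and locks it. Then stand every cassette upright in a slot of its own, fully down on the rack's base plate: the long cassettes in the long rack, the short ones in the short rack. Leave both racks locked and do not disturb the bottle, reel, screwdriver and swab box around them.

Things in the scene. Friction and masses are not known exactly. Their poses are not given: they have to be found in the camera images.
- long_rack: Long rack, fixed, for long cassettes: grey base plate 6 mm thick, a fixed and a sliding comb (200 mm wide along y, 34 mm high over the bench, walls 12 mm, teeth 15 mm deep). Origin on the plate's underside, midway between the locked combs. +z up, +x from sliding to fixed comb (away from the robot, within 0.2 rad). Inner face of the fixed comb at x=+59 mm. Three slots, see its slots point.
- long_rack_slots (a point): Middle slot of the long rack: point on the base plate (6 mm above the bench), midway between the locked combs; axes as the rack. The other two slots lie at -66 and +66 mm along its y. Slots are 44 mm wide between teeth; locked, the comb walls are 118 mm apart. A cassette stands in a slot with its length along the rack's x, one end in each comb, its centre 28 mm above the plate.
- long_rack_hole (a point): The next hole: 16 mm, in the roof of the long rack's aluminium outer tube, where the button must pop up; 34 mm above the bench. The tube runs along the rack's x on its +y side (rack y=116 mm), 24 mm wide, from x=0 to 95 mm; this hole is at x=20 mm, a second one, already passed, at x=70 mm.
- long_rack_slide (a joint): Slide of the long rack's sliding comb and steel inner tube, m; grows as it is pulled out along the rack's -x (to the robot). Range 0 to 0.078, starts at 0.016 to 0.034 between the holes; at 0.050 the button pops up and locks it both ways (about 2 mm of play). Not sprung; a pull of about 4 N moves it. Inner face of its comb at rack x = -9 mm minus this.
- long_rack_button (a joint): Brass domed sprung button, 12 mm across, on the long rack's inner tube; m of depression: 0 = popped right up, dome 4.5 mm proud of the outer tube; about 0.0075 = held down under the tube's roof. Spring 1.5 N up, 2.6 N down.
- long_rack_handle (a point): Grip point of the long rack's handle: black upright tab, 18 mm thick along the rack's x, 40 mm wide along y, from 24 to 90 mm above the bench; the point is 20 mm below its top, on its axis, axes as the rack. It moves with the sliding comb, whose outer face is 35 mm away in +x; a low bracket (top 33 mm high) joins them.
- short_rack: Short rack, fixed, for short cassettes: grey base plate 6 mm thick, a fixed and a sliding comb (200 mm wide along y, 34 mm high over the bench, walls 12 mm, teeth 15 mm deep). Origin on the plate's underside, midway between the locked combs. +z up, +x from sliding to fixed comb (away from the robot, within 0.2 rad). Inner face of the fixed comb at x=+44 mm. Three slots, see its slots point.
- short_rack_slots (a point): Middle slot of the short rack: point on the base plate (6 mm above the bench), midway between the locked combs; axes as the rack. The other two slots lie at -66 and +66 mm along its y. Slots are 44 mm wide between teeth; locked, the comb walls are 88 mm apart. A cassette stands in a slot with its length along the rack's x, one end in each comb, its centre 28 mm above the plate.
- short_rack_hole (a point): The next hole: 16 mm, in the roof of the short rack's aluminium outer tube, where the button must pop up; 34 mm above the bench. The tube runs along the rack's x on its +y side (rack y=116 mm), 24 mm wide, from x=0 to 95 mm; this hole is at x=20 mm, a second one, already passed, at x=70 mm.
- short_rack_slide (a joint): Slide of the short rack's sliding comb and steel inner tube, m; grows as it is pulled out along the rack's -x (to the robot). Range 0 to 0.078, starts at 0.016 to 0.034 between the holes; at 0.050 the button pops up and locks it both ways (about 2 mm of play). Not sprung; a pull of about 4 N moves it. Inner face of its comb at rack x = 6 mm minus this.
- short_rack_button (a joint): Brass domed sprung button, 12 mm across, on the short rack's inner tube; m of depression: 0 = popped right up, dome 4.5 mm proud of the outer tube; about 0.0075 = held down under the tube's roof. Spring 1.5 N up, 2.6 N down.
- short_rack_handle (a point): Grip point of the short rack's handle: black upright tab, 18 mm thick along the rack's x, 40 mm wide along y, from 24 to 90 mm above the bench; the point is 20 mm below its top, on its axis, axes as the rack. It moves with the sliding comb, whose outer face is 35 mm away in +x; a low bracket (top 33 mm high) joins them.
- long_a_mid (a point): Centre of a long cassette in its hard case: black box 110 mm long (its x), 38 mm thick (its y), 56 mm tall (its z, up), about 0.16 kg, paper label on its upper edge; starts standing upright on the bench, length along world x within 0.25 rad. Both ends alike. May be absent.
- long_b_mid (a point): Centre of a long cassette in its hard case: black box 110 mm long (its x), 38 mm thick (its y), 56 mm tall (its z, up), about 0.16 kg, paper label on its upper edge; starts standing upright on the bench, length along world x within 0.25 rad. Both ends alike. May be absent.
- long_c_mid (a point): Centre of a long cassette in its hard case: black box 110 mm long (its x), 38 mm thick (its y), 56 mm tall (its z, up), about 0.16 kg, paper label on its upper edge; starts standing upright on the bench, length along world x within 0.25 rad. Both ends alike. May be absent.
- short_a_mid (a point): Centre of a short cassette in its hard case: black box 80 mm long (its x), 38 mm thick (its y), 56 mm tall (its z, up), about 0.12 kg, paper label on its upper edge; starts standing upright on the bench, length along world x within 0.25 rad. Both ends alike. May be absent.
- short_b_mid (a point): Centre of a short cassette in its hard case: black box 80 mm long (its x), 38 mm thick (its y), 56 mm tall (its z, up), about 0.12 kg, paper label on its upper edge; starts standing upright on the bench, length along world x within 0.25 rad. Both ends alike. May be absent.
- spray_bottle: White plastic bottle, 60 mm across, 150 mm tall, a bystander beyond the work; origin at the centre of its foot.
- empty_reel: Grey empty reel lying flat, 100 mm across, 15 mm high, a bystander; origin at the centre of its underside.
- screwdriver: Screwdriver lying on the bench at the left, a bystander; origin on its underside at mid length.
- swab_box: Small open cardboard box, 110 x 70 x 50 mm, on the bench at the right, a bystander; origin at the centre of its underside.
Not all that is in view belongs to the job. What is shaped like the part that bears long_c_mid but red is not meant.

How it is judged:
By the outcome, as a careful person would: the job done as asked, in the order asked, and still so for the second after the job is handed in, with the robot touching nothing.
Of long_a, long_b, long_c, short_a, short_b only 4 to 5 are there at a start; the rules pass over those that are not, and their reading is None.
At some moment in a run one of long_a, long_b, long_c, short_a, short_b may be knocked a few centimetres aside while the robot is not near it.
Once in a run the grip may slacken for a moment while it holds something.
It also fails if it takes over 210 s, if anything falls off the work surface, if the arm or the gripper's body presses on something with over 40 N, if the wrist force passes 120 N, or if a joint passes its speed limit or range.

## Working session

There is one attempt and no reset: what is moved stays moved. The work goes in short steps, each a Python script; the robot and the scene stay as the last script left them, time stands still between calls to the robot, and variables do not carry over. Pictures are saved under pics/ and viewed, about 12 in all and at most 16, crops included, and the job is handed in when it is done.

```bash
ls; mkdir -p pics; python3 - <<'E'
from cell import robot
import cv2
for n in("top","side"):
    im=robot.read_camera(n); cv2.imwrite(f"pics/{n}0.png",im[:,:,::-1])
    c=robot.get_calibration(n); print(n,{k:(v.round(4).tolist() if hasattr(v,'round') and hasattr(v,'tolist') else v) for k,v in c.items()})
print(robot.read_t(),robot.read_tcp_rot(),robot.read_finger_gap())
E
```

```text
pics
top {'fx': 403.7384989593751, 'fy': 403.7384989593751, 'cx': 323.4465398995377, 'cy': 196.79623940106578, 'view': [[0.0076, -0.9999, 0.0083, -0.0184], [-0.9966, -0.0082, -0.082, 0.604], [0.082, -0.0077, -0.9966, 1.2899], [0.0, 0.0, 0.0, 1.0]]}
side {'fx': 402.60861283547865, 'fy': 402.60861283547865, 'cx': 326.26889965740804, 'cy': 200.49998679418556, 'view': [[0.9019, -0.4319, 0.0058, -0.5785], [-0.2064, -0.4427, -0.8726, 0.1735], [0.3795, 0.7858, -0.4884, 1.0063], [0.0, 0.0, 0.0, 1.0]]}
0.1 [-2.58840750e-04  1.52801332e-01  9.88256397e-01 -9.89485586e-04] 0.08514849782384706
```

View pics/top0.png

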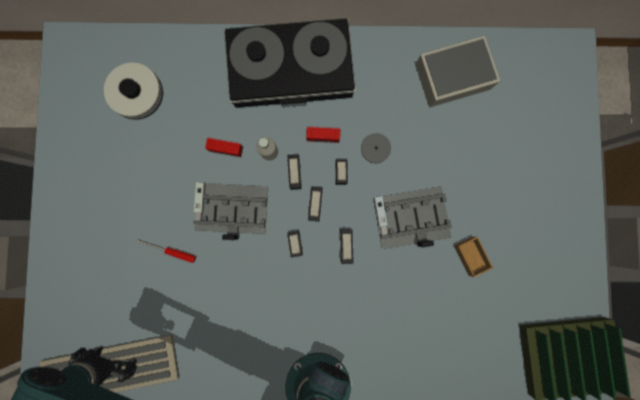

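View pics/side0.png

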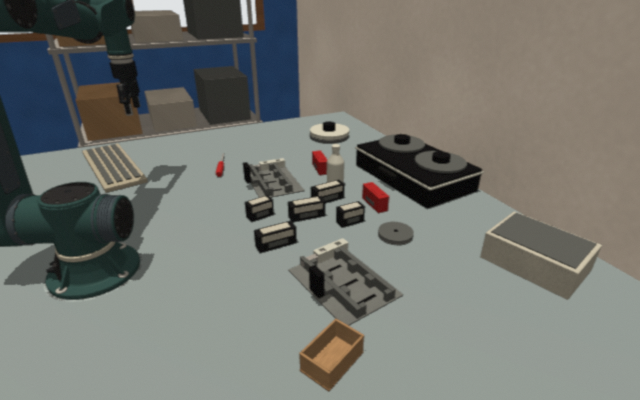

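Top shows the left rack around (232,208) and the right rack around (413,216). The labels are at (294,171), (341,171), (315,203), (294,243) and (346,245). The side view agrees: 3 long and 2 short cassettes, plus red decoys. Next, closer wrist views.

```bash
cat > h.py <<'E'
from cell import robot
import numpy as np, cv2
def q(yaw): return [0,-np.sin(yaw/2),np.cos(yaw/2),0]
def ray(c,uv):
    V=np.array(c["view"]); R=V[:3,:3]; o=-R.T@V[:3,3]
    d=R.T@np.array([(uv[0]-c["cx"])/c["fx"],(uv[1]-c["cy"])/c["fy"],1]); return o,d
def pix(c,uv,z):
    o,d=ray(c,uv); return o+d*(z-o[2])/d[2]
def proj(c,p):
    V=np.array(c["view"]); k=V[:3,:3]@np.asarray(p)+V[:3,3]
    return np.array([c["fx"]*k[0]/k[2]+c["cx"],c["fy"]*k[1]/k[2]+c["cy"]])
def tri(obs):
    A=0;b=0
    for c,uv in obs:
        o,d=ray(c,uv); d=d/np.linalg.norm(d); P=np.eye(3)-np.outer(d,d); A=A+P; b=b+P@o
    return np.linalg.solve(A,b)
def snap(name,cam="wrist"):
    c=robot.get_calibration(cam); im=robot.read_camera(cam)[:,:,::-1].copy()
    if name: cv2.imwrite(f"pics/{name}.png",im); np.save(f"pics/{name}.npy",c,allow_pickle=True)
    return c,im
def load(name): return np.load(f"pics/{name}.npy",allow_pickle=True).item(), cv2.imread(f"pics/{name}.png")
E
python3 - <<'E'
from h import *
c=robot.get_calibration("top")
for uv in [(232,208),(413,216),(231,237),(425,243),(294,171),(341,171),(315,203),(294,243),(346,245)]: print(uv,pix(c,uv,.05).round(3))
ps=dict(L1=(.50,.26),L2=(.44,.26),M1=(.5,.0),M2=(.45,.0),R1=(.5,-.28),R2=(.44,-.28))
for n,(x,y) in ps.items():
    try:
        robot.movep([x,y,.38],q(0)); c,im=snap(n); print(n,robot.read_t(),robot.read_eef_pos().round(4) if hasattr(robot.read_eef_pos(),'round') else robot.read_eef_pos())
        o,d=ray(c,(320,200)); print(o.round(3),pix(c,(320,200),.03).round(3))
    except robot.PlanningError as e: print(n,e)
E
python3 - <<'E'
import cv2,numpy as np,sys
sys.path.insert(0,'.')
a=[cv2.imread(f'pics/{n}.png') for n in('L1','R1')]
cv2.imwrite('pics/LR.png',np.vstack(a)[:, :][:, :] if 0 else cv2.resize(np.vstack(a),(480,600)))
E
```

```text
(232, 208) [0.564 0.277 0.05 ]
(413, 216) [ 0.543 -0.299  0.05 ]
(231, 237) [0.472 0.278 0.05 ]
(425, 243) [ 0.458 -0.337  0.05 ]
(294, 171) [0.684 0.082 0.05 ]
(341, 171) [ 0.686 -0.069  0.05 ]
(315, 203) [0.582 0.013 0.05 ]
(294, 243) [0.455 0.079 0.05 ]
(346, 245) [ 0.45  -0.086  0.05 ]
L1 1.8 [0.4994 0.2608 0.3795]
[0.42  0.259 0.523] [0.578 0.259 0.03 ]
L2 2.2 [0.4394 0.2606 0.3802]
[0.358 0.259 0.524] [0.518 0.259 0.03 ]
M1 3.2917 [0.5002 0.001  0.3799]
[ 0.42  -0.001  0.524] [ 0.579 -0.001  0.03 ]
M2 3.6583 [0.45   0.0011 0.3805]
[0.369 0.    0.525] [ 0.53  -0.001  0.03 ]
R1 4.8083 [ 0.5004 -0.2786  0.3806]
[ 0.42  -0.28   0.524] [ 0.58  -0.281  0.03 ]
R2 5.2083 [ 0.4402 -0.2787  0.3811]
[ 0.359 -0.279  0.525] [ 0.52  -0.281  0.03 ]
```

View pics/M1.png

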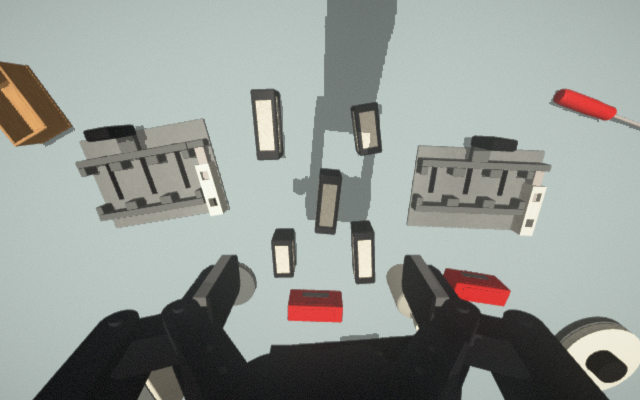

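View pics/L1.png

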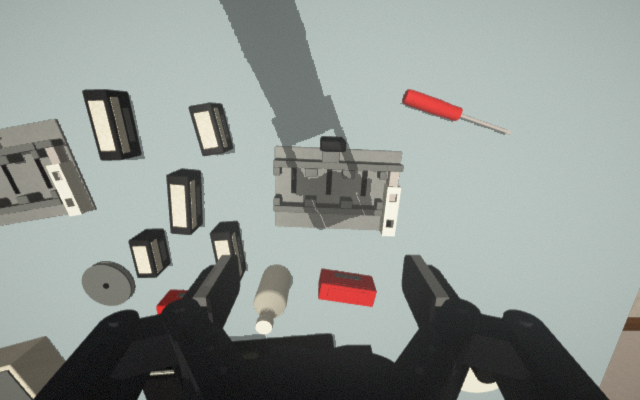

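View pics/R1.png

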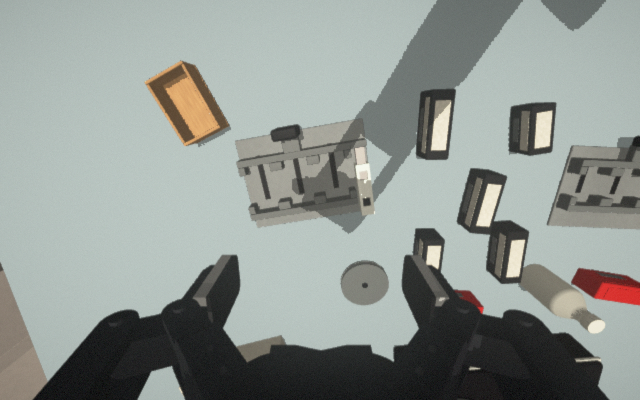

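M1, L1 and R1 show all five cassettes. In L1 the short rack's fixed comb sits about 0.46 of the way along its tube, so the left rack is the short one. In R1 it sits further along, so the right rack is the long one. I'll enlarge both for landmark picking.

```bash
python3 - <<'E'
from h import *
for n,(u,v) in dict(L1=(260,125),R1=(225,112)).items():
    _,im=load(n); cr=im[v:v+125,u:u+160]
    big=cv2.resize(cr,None,fx=4.8,fy=4.8,interpolation=cv2.INTER_CUBIC)
    big=cv2.convertScaleAbs(big,alpha=1.3)
    for k in range(0,160,20): cv2.putText(big,str(u+k),(int(k*4.8),10),0,.35,(0,0,255)); cv2.line(big,(int(k*4.8),12),(int(k*4.8),18),(0,0,255),1)
    for k in range(0,125,20): cv2.putText(big,str(v+k),(0,int(k*4.8)+4),0,.35,(0,0,255))
    cv2.imwrite(f"pics/{n}z.png",big)
E
```

```text
(no output)
```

View pics/L1z.png

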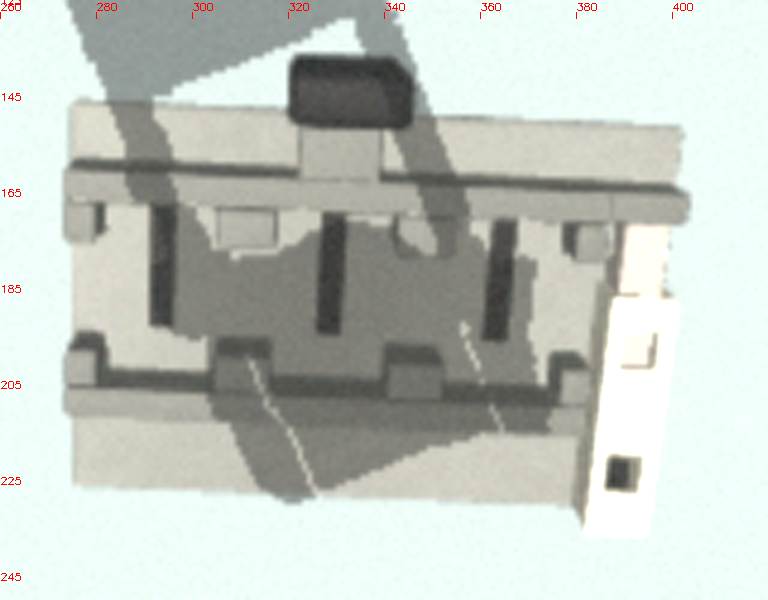

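View pics/R1z.png

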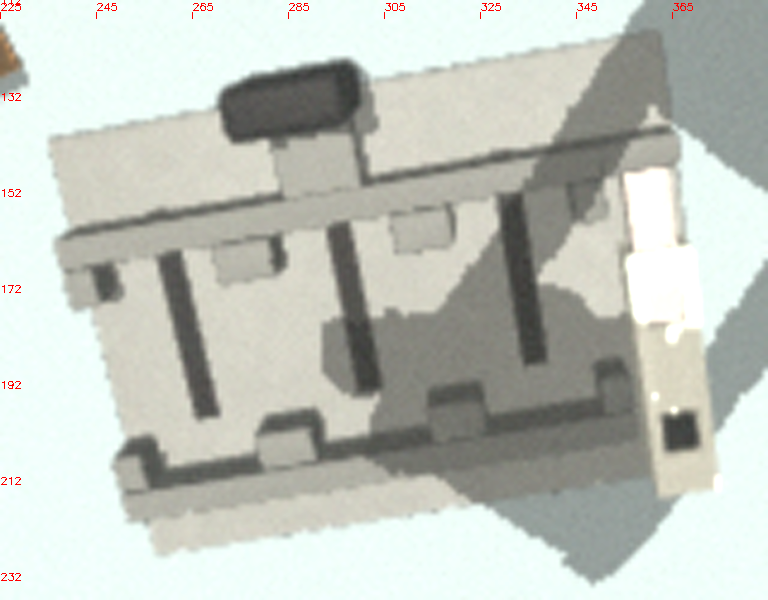

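```bash
cat > rack.py <<'E'
from h import *
from scipy.optimize import least_squares
def R2d(a): return np.array([[np.cos(a),-np.sin(a)],[np.sin(a),np.cos(a)]])
def world(p,x,y,z=0): return np.r_[np.array(p[:2])+R2d(p[2])@[x,y],z]
if __name__=="__main__":
  D=dict(short=("L1","L2",260,125,44,[(70,116,0,623,474),(20,116,0,639,349),(0,104,0,612,296),(0,128,0,678,297),(95,104,0,586,532),(95,128,0,650,536),(56,-100,0,65,412),(-50,-100,1,66,172),(-38,-100,1,66,200)],(.56,.27,0,.03)),
   long=("R1","R2",225,112,59,[(70,116,0,681,431),(0,104,0,626,250),(0,128,0,695,245),(95,104,0,657,497),(95,128,0,717,488),(59,-100,0,122,492),(71,-100,0,130,520),(-50,-100,1,60,240),(-38,-100,1,66,268)],(.54,-.3,.1,.03)))
  out={}
  for n,(a,b,u0,v0,xf,pts,p0) in D.items():
    ca,ia=load(a); cb,ib=load(b); off=6e-3 if n=="short" else -9e-3
    ga,gb=[cv2.cvtColor(i,cv2.COLOR_BGR2GRAY) for i in(ia,ib)]
    def model(p,t):
        x,y,sl,_,_=t; X=x/1e3
        if sl: X=off-p[3]-(0.012 if x==-50 else 0)
        return world(p,X,y/1e3,.034)
    uv=[np.array([u0+t[3]/4.8,v0+t[4]/4.8]) for t in pts]
    f=lambda p:np.concatenate([proj(ca,model(p,t))-w for t,w in zip(pts,uv)])
    r=least_squares(f,p0,loss="soft_l1"); print(n,r.x.round(4)); print(f(r.x).reshape(-1,2).round(1).tolist())
    zs=[]
    for t,w in zip(pts,uv):   # track to the second view, triangulate heights
        wi=np.round(w).astype(int); T=ga[wi[1]-7:wi[1]+8,wi[0]-7:wi[0]+8]
        g=np.round(proj(cb,model(r.x,t))).astype(int); S=gb[g[1]-15:g[1]+16,g[0]-15:g[0]+16]
        m=cv2.matchTemplate(S,T,cv2.TM_CCOEFF_NORMED); _,s,_,l=cv2.minMaxLoc(m)
        P=tri([(ca,wi),(cb,g-15+np.array(l)+7)]); zs.append((round(P[2],3),round(s,2)))
    print("z",zs); out[n]=r.x
    p=r.x; print("handle",world(p,off-p[3]-.047,0).round(4))
  np.savez("racks.npz",**out)
E
cat > cass.py <<'E'
from h import *
def labels(c,im,z=.056):
    hsv=cv2.cvtColor(im,cv2.COLOR_BGR2HSV); m=cv2.inRange(hsv,(8,15,105),(40,130,255))
    out=[]
    for k in cv2.findContours(m,cv2.RETR_EXTERNAL,cv2.CHAIN_APPROX_NONE)[0]:
        if cv2.contourArea(k)<60: continue
        P=np.array([pix(c,q_,z)[:2] for q_ in k[:,0].astype(float)],np.float32)*1000
        (x,y),(w,h),a=cv2.minAreaRect(P)
        if w<h: w,h,a=h,w,a+90
        a=(a+90)%180-90
        out.append((x/1e3,y/1e3,np.deg2rad(a),w,h,k[:,0].mean(0)))
    return out
if __name__=="__main__":
  for n in("M1","M2","L2","R2"):
    c,im=load(n); print(n)
    for o in labels(c,im):
        if abs(o[1])<.2 and o[3]<110: print(np.round(o[:5],3),o[5].round(1))
E
python3 rack.py; python3 cass.py
```

```text
short [ 0.547   0.2764 -0.0458  0.032 ]
[[0.0, -0.3], [0.1, 0.2], [0.5, 0.2], [0.1, 0.6], [-0.2, -0.5], [-0.9, -0.8], [0.3, 0.3], [-0.1, -0.5], [-0.0, 0.5]]
z [(np.float64(0.028), 0.96), (np.float64(0.031), 0.95), (np.float64(0.034), 0.97), (np.float64(0.033), 0.91), (np.float64(0.024), 0.95), (np.float64(0.044), 0.99), (np.float64(0.049), 0.96), (np.float64(0.021), 0.96), (np.float64(0.028), 0.96)]
handle [0.4741 0.2798 0.    ]
long [ 0.5314 -0.3206  0.1647  0.0188]
[[0.3, -0.0], [0.5, 1.2], [-0.2, 0.0], [0.4, -0.1], [0.8, -0.2], [-0.2, -0.3], [-0.3, -0.2], [-0.8, -0.3], [-0.3, 0.6]]
z [(np.float64(0.038), 0.86), (np.float64(0.027), 0.91), (np.float64(0.025), 0.81), (np.float64(-0.109), 0.55), (np.float64(-0.12), 0.84), (np.float64(0.039), 0.98), (np.float64(0.029), 0.95), (np.float64(0.025), 0.96), (np.float64(0.032), 0.96)]
handle [ 0.4576 -0.3329  0.    ]
M1
[ 0.748 -0.145 -0.21  85.212 33.125] [243.9 288. ]
[ 6.8700e-01 -7.2000e-02  1.9000e-02  5.9158e+01  2.6452e+01] [281.9 258.8]
[6.8500e-01 8.1000e-02 5.7000e-02 8.0121e+01 2.5740e+01] [364.4 258.1]
[ 5.8100e-01  1.2000e-02 -9
[... 1216 characters left out ...]
+01  9.5380e+00] [479.3 388. ]
[ 0.736 -0.195  1.033 88.745 86.431] [362.4 307.1]
[6.8600e-01 8.3000e-02 7.5000e-02 7.9946e+01 2.6184e+01] [508.1 285.1]
[6.6600e-01 5.3000e-02 8.3000e-02 6.7294e+01 1.0608e+01] [494.2 277.7]
[ 5.8100e-01  1.3000e-02 -9.2000e-02  7.9888e+01  2.6199e+01] [481.9 235.8]
[ 5.7300e-01 -1.4000e-02 -9.2000e-02  8.6821e+01  1.0215e+01] [467.5 231.8]
[ 0.484  0.171 -1.568 79.559 24.743] [584.3 184.2]
[ 4.5600e-01 -1.1200e-01  2.6000e-02  6.3143e+01  5.8540e+00] [420.5 168.7]
[ 0.452  0.077  0.167 58.229 25.945] [533.9 166.3]
[4.5300e-01 4.8000e-02 1.7200e-01 6.3329e+01 1.1027e+01] [516.5 166.1]
[ 4.4600e-01 -8.8000e-02  2.9000e-02  7.8985e+01  2.6096e+01] [435.7 162.2]
```

The fits are consistent: residuals under about 1 px, and heights near 34 mm for the well-matched points. Label positions agree across views with wide baselines at z=56 mm. Now I'll pull both combs.

```bash
cat > pull.py <<'E'
from rack import *
import sys
n=sys.argv[1]; p=np.load("racks.npz")[n]; off=6e-3 if n=="short" else -9e-3
hp=lambda s,z: world(p,off-s-.047,0,z)
ex=world(p,1,0)-world(p,0,0)
robot.let_go(); robot.movep(hp(p[3],.18),q(p[2])); robot.move_l(hp(p[3],.051),v=.12)
print("F",robot.read_ft_force()); robot.grab(60); print("gap",robot.read_finger_gap())
robot.move_l(hp(.042,.051),v=.03)
for s in np.arange(.044,.060,.002):
    robot.move_l(hp(s,.051),v=.02); robot.wait(.15); F=np.dot(robot.read_ft_force(),ex)
    print(round(s,3),round(F,2),end="; ")
    if abs(F)>14: break
e=robot.read_eef_pos(); print("slide from tcp",off-.047-np.dot(np.array(e)-world(p,0,0,e[2]),ex))
robot.let_go(); robot.move_l(hp(s,.2),v=.2)
robot.movep(world(p,-.06,.03,.38),q(p[2])); snap(n+"_locked"); print(robot.read_t())
E
python3 pull.py long; python3 pull.py short
python3 - <<'E'
from rack import *
o=[]
for n in("long","short"):
    c,im=load(n+"_locked"); p=np.load("racks.npz")[n]
    u,v=proj(c,world(p,.01,.05,.03)).astype(int); print(n,u,v)
    o.append(cv2.convertScaleAbs(cv2.resize(im[v-75:v+75,u-100:u+80],None,fx=2.2*2,fy=2.2*2,interpolation=cv2.INTER_CUBIC),alpha=1.2)[:, :])
cv2.imwrite("pics/locked.png",cv2.resize(np.hstack(o),(800,333)) if 0 else cv2.resize(np.hstack(o),None,fx=.5,fy=.5))
E
```

```text
F [0.13161977 0.69738032 0.1462155 ]
gap 0.0394669781464009
0.044 0.76; 0.046 -0.89; 0.048 0.29; 0.05 1.6; 0.052 2.49; 0.054 8.87; 0.056 14.41; slide from tcp 0.0511551600262018
13.9417
F [ 0.26954921  0.22305204 -0.20939724]
gap 0.03936484071120729
0.044 0.06; 0.046 -1.24; 0.048 0.82; 0.05 2.1; 0.052 1.5; 0.054 8.08; 0.056 12.57; 0.058 18.62; slide from tcp 0.05141902693987551
23.9917
long 331 196
short 332 196
```

View pics/locked.png

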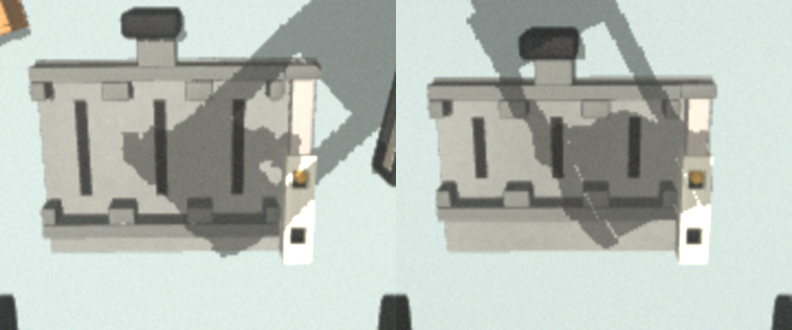

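Both brass buttons show in the near holes (about (300,177) and (697,178)), and the force stop was at a slide of about 51 mm, so both are locked. Next I'll place the first long cassette, after checking slot positions from the dark strips.

```bash
cat > place.py <<'E'
from rack import *
from cass import labels
RK=np.load("racks.npz")
def find(xy):
    robot.movep([xy[0]-.05,xy[1],.36],q(0)); c,im=snap(None)
    L=[o for o in labels(c,im) if np.hypot(o[0]-xy[0],o[1]-xy[1])<.06 and 20<o[4]<32 and 50<o[3]<90 and abs(o[2])<.6]
    return min(L,key=lambda o:np.hypot(o[0]-xy[0],o[1]-xy[1])) if L else None
def pick(kind,xy,tag):
    robot.let_go(); o=find(xy); print(tag,"label",None if o is None else np.round(o[:5],3))
    if o is None or (o[3]>68)!=(kind=="long"): print("ABORT look"); return False
    x,y,a=o[:3]; robot.movep([x,y,.13],q(a)); robot.move_l([x,y,.038],v=.12)
    robot.grab(80); g0=robot.read_finger_gap(); robot.move_l([x,y,.19],v=.2)
    g1=robot.read_finger_gap(); print("gap",round(g0,4),round(g1,4)); return .034<g1<.044
def drop(kind,slot,tag):
    p=RK[kind]; P=lambda z:world(p,0,slot*.066,z)
    robot.movep(P(.19),q(p[2])); snap(tag+"_hand"); print("gap over slot",round(robot.read_finger_gap(),4))
    robot.move_l(P(.08),v=.12); f0=np.array(robot.read_ft_force())
    for z in(.074,.068,.063,.058):
        robot.move_l(P(z),v=.05); F=np.array(robot.read_ft_force())-f0; print(z,F.round(1),end=" ")
        if F[2]>10 or np.hypot(F[0],F[1])>12: print("BLOCKED, held"); return False
    robot.let_go(); robot.move_l(P(.12),v=.15); return True
def press(kind,slot):
    p=RK[kind]; P=lambda z:world(p,0,slot*.066,z)
    robot.grab(20); robot.move_l(P(.068),v=.1); f0=robot.read_ft_force()[2]
    for z in np.arange(.066,.0575,-.001):
        robot.move_l(P(z),v=.03); F=robot.read_ft_force()[2]-f0
        if F>4: break
    print("\npress z",robot.read_eef_pos()[2],"F",round(F,1)); robot.move_l(P(.19),v=.2); robot.let_go()
def job(kind,slot,xy,tag):
    ok=pick(kind,xy,tag) and drop(kind,slot,tag)
    if ok: press(kind,slot)
    print("ok",ok,"t",robot.read_t()); return ok
E
python3 - <<'E'
from rack import *
for n in("long","short"):   # dark strips on the plate, y 0 and +-66
    c,im=load(n+"_locked"); p=np.load("racks.npz")[n]; g=cv2.cvtColor(im,cv2.COLOR_BGR2GRAY)
    for s in(-1,0,1):
        X=np.arange(-.07,.07,.001);Y=np.arange(-.02,.02,.0005)
        W=np.array([[proj(c,world(p,x,s*.066+y,.006)) for y in Y] for x in X],np.float32)
        G=cv2.remap(g,W,None,cv2.INTER_LINEAR).astype(float); sub=G[50:90]
        prof=sub.mean(0); w=np.clip(np.median(prof)*.8-prof,0,None)
        print(n,s,"y off mm",round((Y*w).sum()/w.sum()*1e3,2))
E
python3 - <<'E'
from place import *
job("long",-1,(.446,-.089),"la")
E
```

```text
long -1 y off mm -2.18
long 0 y off mm -2.01
long 1 y off mm -1.82
short -1 y off mm -1.85
short 0 y off mm -1.54
short 1 y off mm -1.56
la label [ 4.6500e-01 -1.2200e-01  2.0000e-03  7.7247e+01  2.5561e+01]
gap 0.036 0.036
gap over slot 0.0361
0.074 [-0.5  1.  -1.3] 0.068 [ 0.2 -0.5 -0. ] 0.063 [ 0.6  0.2 -0.6] 0.058 [-0.5  0.6 -0.2] 
press z 0.0621216128469473 F 4.3
ok True t 37.9
```

The first long cassette is seated: its top touched at 62 mm, as expected. It had already been knocked aside (to 0.465, -0.122) and the fresh look caught that. Continuing with the rest, using a small 0.8 mm y compromise from the strip check.

```bash
sed -i 's/slot\*\.066,z)/slot*.066-.0008,z)/' place.py; python3 - <<'E'
from place import *
job("short",-1,(.452,.076),"sa") and job("long",1,(.581,.012),"lb") and job("short",1,(.687,-.072),"sb") and job("long",0,(.686,.081),"lc")
E
```

```text
sa label [ 0.452  0.076  0.163 57.576 24.063]
gap 0.0364 0.0365
gap over slot 0.0362
0.074 [1.9 0.9 0.5] 0.068 [ 1.2  0.9 -0.1] 0.063 [ 0.6  0.7 -0.3] 0.058 [ 1.1 -0.3 -0.5] 
press z 0.062099561231188975 F 4.8
ok True t 51.75
lb label [ 5.8000e-01  1.3000e-02 -9.1000e-02  7.8382e+01  2.5554e+01]
gap 0.0365 0.0363
gap over slot 0.0361
0.074 [ 0.8 -0.3  0. ] 0.068 [-0.2 -0.1 -1.2] 0.063 [ 0.6 -0.7 -0. ] 0.058 [-0.7 -0.8 -1.6] 
press z 0.06209203349689284 F 5.9
ok True t 65.1333
sb label [ 0.685 -0.072  0.    56.28  23.387]
gap 0.0362 0.0364
gap over slot 0.036
0.074 [-1.4 -0.1 -0.2] 0.068 [-1.1 -0.4  0.4] 0.063 [-0.7 -0.2  0.7] 0.058 [-0.9 -0.7 -0. ] 
press z 0.062108481583888514 F 5.1
ok True t 79.1083
lc label [6.8400e-01 8.1000e-02 6.3000e-02 7.8847e+01 2.5319e+01]
gap 0.0365 0.0361
gap over slot 0.0363
0.074 [ 0.3  0.3 -0.4] 0.068 [ 0.  -0.5 -1.1] 0.063 [-0.1  0.3 -0.6] 0.058 [ 0.2  0.3 -0.3] 
press z 0.0621344737901334 F 5.9
ok True t 93.2167
```

All five seated with contact at 62 mm. Final look before handing in.

```bash
python3 - <<'E'
from place import *
robot.let_go(); o=[]
for n in("long","short"):
    p=RK[n]; robot.movep(world(p,-.06,.03,.38),q(p[2])); c,im=snap(n+"_fin")
    for l in labels(c,im,.062):
        d=R2d(-p[2])@(np.array(l[:2])-p[:2])*1e3
        if abs(d[0])<80 and abs(d[1])<100 and l[4]>15: print(n,"rack xy mm",d.round(1),"dyaw",round(l[2]-p[2],3),np.round(l[3:5]))
    u,v=proj(c,world(p,.01,.03,.03)).astype(int); o.append(cv2.resize(im[v-75:v+75,u-100:u+100],(400,300),interpolation=cv2.INTER_CUBIC))
robot.movep([.3,.0,.4],q(0)); snap("mid_fin"); snap("side_fin","side"); _,t=snap("top_fin","top"); 
cv2.imwrite("pics/fin.png",np.vstack([np.hstack(o),np.hstack([cv2.resize(cv2.imread("pics/side_fin.png"),(400,250)),cv2.resize(t,(400,250))])]))
print(robot.read_t())
E
```

```text
long rack xy mm [ 60.3 -25.7] dyaw -1.571 [133.  21.]
long rack xy mm [-0.6 64.9] dyaw -0.01 [78. 24.]
long rack xy mm [ 0.4 -1.9] dyaw 0.015 [80. 25.]
long rack xy mm [ -0.5 -66.6] dyaw 0.01 [78. 26.]
long rack xy mm [ 1.5 93.9] dyaw -0.003 [158.  56.]
long rack xy mm [-34.9 -14.6] dyaw -1.498 [153. 119.]
short rack xy mm [ 45.5 -28.3] dyaw 1.57 [128.  47.]
short rack xy mm [-0.1 64.7] dyaw 0.031 [56. 24.]
short rack xy mm [  0.8 -67.4] dyaw 0.002 [57. 26.]
short rack xy mm [-23.7 -39.1] dyaw 0.804 [129.  49.]
short rack xy mm [ 9.1 80.2] dyaw 0.003 [144.  82.]
short rack xy mm [-51.7  18.6] dyaw 1.203 [86. 49.]
98.05
```

View pics/fin.png

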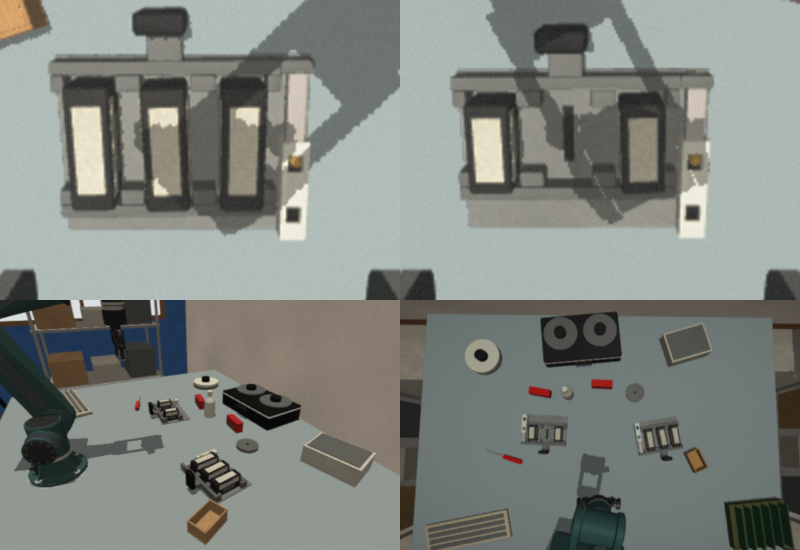

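The closing views show three long cassettes upright in the right rack and two short ones in the left. Both brass buttons are still up ((295,160) and (695,160)), and the bystanders look unmoved.

```bash
python3 -c "
from cell import robot
print(robot.hand_in(),robot.read_t())"
```

```text
the job is handed in; nothing more can be done
the job is handed in; nothing more can be done
```

I pulled both combs out until their buttons locked. Then I stood the three long cassettes in the long rack (right) and the two short ones in the outer slots of the short rack (left). I handed the job in at about 98 s of robot time.

**Last checks:**
- **Locks:** both brass buttons are visible up through the near holes. Each pull stopped against the lock at a slide of about 51 mm.
- **Seating:** a light press of 4–6 N met every cassette's top at 62 mm, which is where it should be when fully down on the plate.
- **Positions:** label centres are within about 2 mm of their slot centres, with tilt in plan under about 0.03 rad.
- **Bystanders:** the bottle, reel, screwdriver and swab box look unmoved in the pictures; I did not measure them.

**Disagreements:**
- One long cassette was knocked about 4 cm aside before I picked it up; a fresh look before the grasp caught it.
- The dark strips on the plates suggested slot positions 1.5–2 mm different in y from my comb fit. I shifted by 0.8 mm after the first cassette, and no cassette met resistance going in.
- Two corners at the far end of the long rack's tube gave bad heights because they were mismatched in the second view. I did not use those heights.

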